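# Load a well plate into the plate shaker

## Robot

A 7-joint arm with a two-finger parallel gripper is mounted at the origin on a cart in front of the work surface, level with it; the furniture and walls round the work are solid. World frame = base frame: x ahead of the robot, y to its left, z up, the work surface at z = 0. Lengths are in mm, angles in rad, forces in N, time in s.
With the tool pointing down it reaches from about 400 to 850 mm from the base axis. Payload 4.5 kg.
Tool frame: the origin (TCP) lies at the very end of the fingers, on their centre line; the grasp point (between the pads) lies 19 mm behind it (manip.grip_point_offset is the z of the grasp point in the tool frame, in mm); z points along the fingers, y is the line along which they close (so a half turn about z gives the same grasp; the last joint's range is limited). The gripper opens to 85 mm and grips with 20 to 120 N. Pads are 22 mm wide; open, the fingers measure 114 mm over their backs; the gripper's body (76 mm by 85 mm) begins 54 mm behind the grasp point. The pads swing forward as they close: fully open they stand 13 mm farther back than shut.
Start: joints at [-1.304, 0.689, -0.195, 1.565, 0.157, 0.902, -0.215], TCP at [144.168, 608.169, 231.317] pointing down, gripper open.
Joint ranges: [-3.01, 3.01], [-0.46, 2.08], [-1.47, 1.51], [0.13, 2.56], [-1, 4.14], [0.04, 2.09], [-2.66, 2.66]. Speed limits (rad/s): [2.57, 2.57, 3.14, 3.14, 3.14, 3.14, 3.14].

## Interface

Orientations are given as a unit quaternion [w, x, y, z].
In Python, from workcell import manip, viewer gives the robot as it stands.
- The arm moves only by the shell command python3 -m handwheel 'ROWS'. ROWS is JSON, a list of rows, each a list of 7 numbers: the shift along the tool's x, y, z in mm, then the turn, a rotation vector about the tool's x, y, z in degrees, then the opening in per cent of the stroke, from 0 (shut) to 100 (fully open). A call has 1 to 10 rows; each row shifts and turns the commanded pose from where the row before left it, along the tool's axes as they then stand; what a row does not reach is not made up. A row lasts 1/8 s, in which the tool goes at most 62.5 mm and 10.7 degrees, less where a joint would pass 70% of its speed; a pose out of reach is approached as far as the arm can. A call with a gripper value outside its range is refused whole. The fingers move at their own pace and stop on an object; the grip force is fixed at half the most. Time passes only in rows, so rows that do not move let the fingers close. It gives the time, the measured TCP pose, the force, the opening and the grip force at its end, in the units of the state.
- manip.read_state(): the state, without advancing time (a new reading comes with each control period).
- viewer.camera(name): name is "side" or "top" or "wrist"; returns a dict with "img" (400x640x3 uint8, blue, green, red), "range_z" (400x640 float32, mm along the optical axis (not along the pixel's ray), 0 where there is no reading), "fx", "fy", "cx", "cy" (pixels), "position" and "orientation" of the camera in the world. Camera axes: x right, y up, looking along -z (the intrinsics and any distortion apply to the point x, -y, -z); pixel columns grow to the right and rows downward; lengths in mm; the calibration is good to about 2 mm. A picture is of the moment at which its call begins.
- manip.close_job(): hands the job in; it is judged then, once.
The state is a dict: "clock": time; "q": joint angles; "qd": joint speeds; "joint_efforts": joint torques, N m; "position": TCP position; "eef_rot": TCP orientation; "ft_force": force on the tool from outside, world axes, zero at the start; "moment": the same for the moment, N m; "grip_width": opening from 0.0 (shut) to 1.0 (fully open); "grasp_force": force on a finger pad.
Only numpy, scipy, OpenCV 4.12 (cv2) and the standard library are available. Lean on these libraries where they do the work, as an engineer would, in place of code of your own. Each camera call takes 0.05 s, during which the arm holds its last target. There are 200 camera calls.

## Task

Load the well plate into the plate shaker: swing the shaker's lid right up by its handle, push the plate along the loading ledge and over the raised lip until it has dropped flat into the nest, then close the lid fully. Never tip the plate steeply, and leave the other things on the bench where they are.

Things in the scene. Friction and masses are not known exactly. Their poses are not given: they have to be found in the camera images.
- shaker: Plate shaker: low white box fixed to the bench, 268 mm deep (x), 164 mm wide (y). Origin on the bench under the nest's centre; x runs from its front (towards the robot) to its back, y to its left, z up. In this frame: loading ledge, ramp, lip, nest, back stop follow one another along x (see the points; heights given above the bench).
- ledge_center (a point): Middle of the flat loading ledge's top: x = -121 mm, y = 0, z = 44 mm in the shaker's frame. The ledge runs from x = -176 to -66 mm over the full width; ahead of it a ramp rises 4 mm to the lip, from x = -66 to -54 mm.
- lip_top (a point): Middle of the flat top of the lip: x = -50 mm, z = 48 mm in the shaker's frame, 9 mm deep, full width. Before it, over the ramp, a horn (to z = 60 mm) stands on each side: inner faces at y = +-66.4 mm from x = -55.5 to -60, then flared 25 degrees out to y = +-70 mm at x = -68 mm. They correct only about 3 mm: centre the plate sideways before it goes over the lip.
- nest_center (a point): Centre of the nest's floor: x = y = 0, z = 41 mm in the shaker's frame (3 mm below the ledge, 7 mm below the lip). The nest is a rectangular pocket from x = -45.5 mm (lip) to +45.5 mm (back stop, to z = 58 mm), y = -66.8 to +66.8 mm (side guides, to z = 58 mm).
- plate_center (a point): Centre (half-way up) of the loose 24-well plate: smooth white plastic block 85.5 mm in its x, 127.8 mm in its y, 20 mm high, about 0.1 kg; axes as the shaker's when square. It starts on the ledge, up to 12 mm off the middle and 0.1 rad askew. Its centre is 54 mm up on the ledge, 51 mm in the nest (play 5.5 mm in x, 3 mm each side in y). Push its rear face.
- lid (a joint): Lid angle, rad: 0 closed, 1.2 at its stop, fully open. Hinged behind the nest, its front edge swings up and back. The hinge is stiff: the lid stays at any angle and takes 2 to 3 N at the handle. Starts closed or up to 0.2 ajar. Open, it leaves the nest free from above and in front.
- lid_handle (a point): Centre of the lid's handle, a round black bar 10 mm thick, 80 mm long, parallel to the hinge axis, on a leg at each end. 140 mm from the hinge axis; closed, at x = -70, z = 104.5 mm in the shaker's frame, 28 mm above the lid's top and 16 mm before its front edge. Pinch it from above, fingers before and behind; it turns in the grip as the lid swings. Turns with the lid.
- lid_hinge (a point): On the lid's hinge axis (parallel to the shaker's y), above the shaker's middle: x = +58 mm, z = 48.5 mm in the shaker's frame. Turns with the lid.
- beaker_100_center (a point): Centre of a small glass beaker, 57 mm across, 71 mm high, standing to the left of the shaker. Leave it alone.
- indicator_a_center (a point): Centre of a dropper bottle, 38 mm across, 107 mm high, to the left of the shaker. Leave it alone.
- timer_center (a point): Centre of a digital timer lying flat, 60 x 62 x 20 mm, to the right of the shaker. Leave it alone.

How it is judged:
By the outcome, as a careful person would: the job done as asked, in the order asked, and still so for the second after the job is handed in, with the robot touching nothing.
It also fails if it takes over 72 s, if anything falls off the work surface, if the arm or the gripper's body presses on something with over 40 N, if the wrist force passes 120 N, or if a joint passes its speed limit or range.

## Working session

There is one attempt and no reset: what is moved stays moved. The work goes in short steps, Python scripts to look and compute and a shell command to move; the robot and the scene stay as the last step left them, time stands still between calls to the robot, and variables do not carry over. Pictures are saved under pics/ and viewed, at most 10 in all, crops included, and the job is handed in when it is done.

```bash
mkdir -p pics; ls; cat > h.py <<'E'
import numpy as np, cv2, json
from scipy.spatial.transform import Rotation as R
from workcell import manip, viewer
def rot(q): return R.from_quat([q[1],q[2],q[3],q[0]])
def cam(n,save=None):
    c=viewer.camera(n)
    if save: cv2.imwrite('pics/'+save,c['img'])
    np.savez('/tmp/%s.npz'%n,**{k:np.array(v) for k,v in c.items()})
    return c
def cloud(c):
    z=c['range_z']; v,u=np.mgrid[0:z.shape[0],0:z.shape[1]]
    p=np.stack([(u-c['cx'])/c['fx']*z,-(v-c['cy'])/c['fy']*z,-z],-1)
    return rot(c['orientation']).apply(p.reshape(-1,3)).reshape(p.shape)+np.array(c['position'])
E
python3 - <<'E'
from h import *
s=manip.read_state();print(s); print(manip.grip_point_offset)
for n in('top','side'):
    c=cam(n,n+'0.png'); print(n,{k:c[k] for k in c if k not in('img','range_z')})
E
```

```text
pics
{'clock': 0.0, 'q': array([-1.30419793,  0.69000159, -0.19450256,  1.56636312,  0.15727356,
        0.90251025, -0.21512254]), 'qd': array([-0.00117365, -0.00232799, -0.00030163, -0.00174642, -0.00145428,
        0.00130338, -0.00068183]), 'joint_efforts': array([ 6.51918126e-04, -5.39623690e+01, -1.26555584e+00, -1.58544767e+01,
        9.42103652e-03,  9.51613794e-03,  4.03884883e-06]), 'position': array([144.08525621, 607.48045584, 230.4676888 ]), 'eef_rot': array([-4.76343642e-05,  1.16117119e-01,  9.93235077e-01, -9.45768565e-04]), 'ft_force': array([-0.31127342,  0.36695696, -0.13953799]), 'moment': array([ 0.01946419,  0.04489027, -0.0454407 ]), 'grasp_force': 0.0, 'grip_width': 1.0041129595376113}
-18.700000000000003
top {'fx': 447.7918459578141, 'fy': 447.7918459578141, 'cx': 314.3044940299318, 'cy': 198.06375425869115, 'position': array([ 334.58886464,   -5.33783594, 1343.49676962]), 'orientation': array([-0.70313032, -0.06467601,  0.07071417,  0.70457383])}
side {'fx': 427.5996741812968, 'fy': 427.5996741812968, 'cx': 321.65650343454746, 'cy': 198.13134368240586, 'position': array([ 450.08683096, -893.7557689 ,  530.9225715 ]), 'orientation': array([ 0.85354773,  0.51690942, -0.04022623, -0.05140789])}
```

View pics/top0.png

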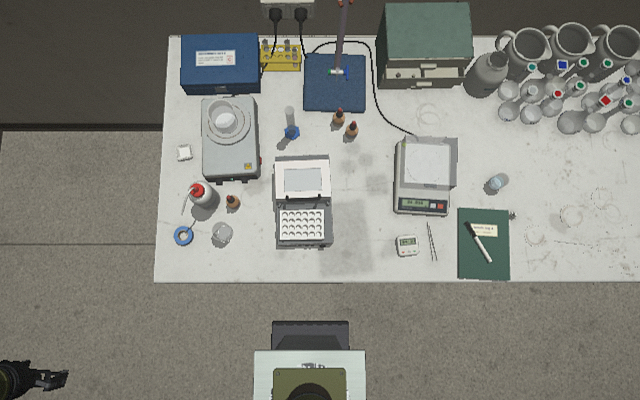

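View pics/side0.png

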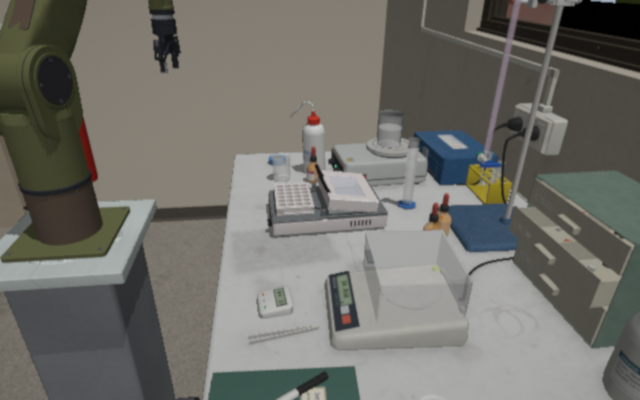

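The top picture shows the shaker around (303,202) with the lid at rows 157–205, slightly ajar, and the plate at (302,225). The beaker is at (222,235), the bottle at (232,202) and the timer at (407,245). The side view confirms this layout.

```bash
python3 - <<'E'
from h import *
c=dict(np.load('/tmp/top.npz'));P=cloud(c)
cv2.imwrite('pics/crop1.png',cv2.resize(c['img'][150:255,260:345],None,fx=5.6,fy=5.6,interpolation=cv2.INTER_CUBIC))
for v in range(154,254,3): print(v,P[v,303,0].round(),[int(round(x)) for x in P[v,268:340:4,2]])
print(P[225,268:340:4,1].round())
for n,(a,b,d,e) in dict(beaker=(222,235,8,30),bottle=(232,202,6,60),timer=(407,245,10,10)).items():
    Q=P[b-14:b+14,a-14:a+14].reshape(-1,3);Q=Q[Q[:,2]>e];print(n,Q.min(0).round(),Q.max(0).round())
E
```

```text
154 733.0 [3, 0, 1, -1, -7, 0, 0, -4, -3, 1, 1, 2, 3, 2, 2, 4, 3, -2]
157 712.0 [0, -5, 51, 47, 52, 50, 49, 53, 47, 48, 54, 50, 52, 49, 51, 52, -7, 2]
160 702.0 [5, -1, 57, 42, 50, 43, 52, 46, 46, 50, 50, 77, 74, 78, 73, 79, -3, -1]
163 683.0 [4, 3, 79, 82, 77, 80, 83, 81, 77, 80, 80, 75, 77, 81, 77, 82, -3, 2]
166 676.0 [7, 1, 78, 78, 79, 85, 81, 79, 80, 80, 77, 81, 81, 82, 79, 84, 2, 3]
169 667.0 [-3, 0, 79, 83, 83, 79, 80, 79, 74, 79, 83, 73, 78, 77, 75, 81, -1, 1]
172 658.0 [0, -2, 81, 80, 79, 79, 78, 82, 74, 80, 82, 80, 78, 78, 80, 81, -1, 0]
175 648.0 [7, -3, 81, 83, 83, 80, 81, 79, 81, 79, 83, 84, 80, 83, 83, 79, -1, -2]
178 639.0 [1, -4, 79, 83, 83, 81, 84, 79, 82, 85, 85, 85, 83, 82, 86, 81, 3, 1]
181 629.0 [0, 6, 87, 87, 82, 85, 86, 81, 83, 83, 85, 82, 82, 85, 86, 90, -3, 5]
184 620.0 [-3, 3, 90, 81, 86, 83, 90, 86, 81, 88, 86, 84, 87, 86, 89, 87, -1, 1]
187 610.0 [-5, -1, 85, 88, 86, 86, 82, 85, 85, 82, 89, 89, 84, 85, 93, 89, 2, 2]
190 602.0 [3, 0, 90, 84, 83, 84, 90, 89, 87, 91, 95, 87, 86, 88, 86, 89, 1, 1]
193 592.0 [-2, 1, 90, 89, 93, 88, 92, 89, 92, 85, 89, 97, 91, 9
[... 1138 characters left out ...]
40, 40, 1]
238 467.0 [2, -1, -3, 63, 66, 65, 66, 66, 62, 64, 60, 65, 66, 67, 47, 47, 45, 5]
241 459.0 [2, -1, -3, 47, 44, 48, 42, 45, 50, 42, 44, 44, 43, 42, 45, 42, 43, -7]
244 452.0 [-1, -4, 3, 44, 48, 46, 43, 43, 41, 43, 37, 40, 35, 37, 34, 34, 5, 3]
247 446.0 [0, -1, -3, 0, 2, 2, 5, -3, 2, 2, 5, -5, 0, 29, 32, 1, 2, -2]
250 437.0 [-3, 4, 4, -1, 2, 1, -3, 4, -2, -2, 0, 0, -1, 3, -3, 0, -1, 1]
253 429.0 [-2, -3, -3, -5, 1, 3, 0, -2, 0, -3, 0, -1, -2, 6, -5, 2, -1, 6]
[122. 111.  99.  82.  70.  59.  48.  36.  25.  13.   2. -10. -21. -33.
 -45. -57. -69. -82.]
beaker [335.  -5.  30.] [ 516.  279. 1343.]
bottle [335.  -5.  62.] [ 586.  234. 1343.]
timer [ 335. -325.   10.] [ 480.   -5. 1343.]
```

View pics/crop1.png

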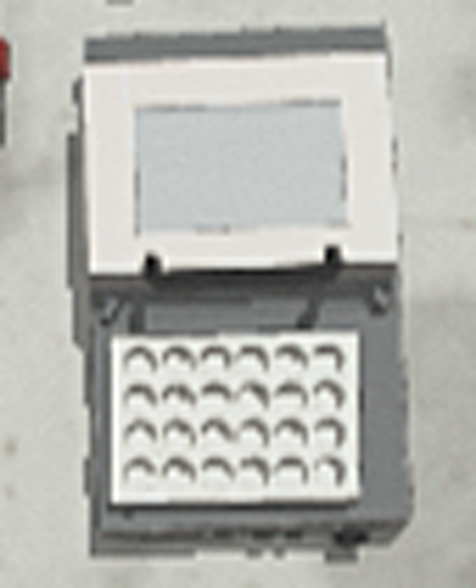

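The enlarged crop shows the lid slightly ajar, its handle near crop row 265, and the plate square-ish but off to the left. Next I'll fit shaker, plate and lid.

```bash
cat > fit.py <<'E'
from h import *
from scipy.optimize import least_squares
def bounds(P,mask):  # per-pixel boundary crossing of mask along rows
    L=[];Rr=[]
    for v in range(mask.shape[0]):
        u=np.flatnonzero(mask[v])
        if len(u)>5: L.append(P[v,u[0]]);Rr.append(P[v,u[-1]])
    return np.array(L),np.array(Rr)
def line(x,y):
    k=np.ones(len(x),bool)
    for _ in range(4):
        p=np.polyfit(x[k],y[k],1); r=abs(np.polyval(p,x)-y); k=r<max(2,2*np.median(r))
    return p
E
python3 - <<'E'
from fit import *
cs=[dict(np.load('/tmp/top.npz'))]+[cam('top') for _ in range(4)]
c=cs[0]; c['range_z']=np.median([k['range_z'] for k in cs],0); P=cloud(c)
S=P[150:256,260:345]; Z=S[...,2]
px=2.9
L,Rr=bounds(S,Z>25)
for n,e in(('L',L),('R',Rr)):
    for lo,hi in((440,560),(590,700)):
        e2=e[(e[:,0]>lo)&(e[:,0]<hi)]; p=line(e2[:,0],e2[:,1]); print(n,lo,p, np.polyval(p,[450,545,650]))
m=Z>25
F=np.array([S[np.flatnonzero(m[:,j])[-1],j] for j in range(22,68)]);B=np.array([S[np.flatnonzero(m[:,j])[0],j] for j in range(22,68)])
print('front',line(F[:,1],F[:,0]),np.median(F,0),'back',line(B[:,1],B[:,0]),np.median(B,0))
# plate by colour (white) at ledge
g=c['img'][150:256,260:345].min(2)
mp=((Z>57)&(Z<72)); mp[:58]=0; mp[94:]=0
mp=cv2.morphologyEx(mp.astype(np.uint8),cv2.MORPH_CLOSE,np.ones((7,7)))
Q=S[mp>0]; Q=np.c_[Q[:,:2]]
ys,xs=np.nonzero(mp); rays=(S[ys,xs]-c['position']); Q=c['position']+rays*((64-c['position'][2])/rays[:,2])[:,None]
print('plate',cv2.minAreaRect(Q[:,:2].astype(np.float32)),Q.mean(0))
pc=Q[:,:2]-Q[:,:2].mean(0);print('pca angle',np.degrees(np.arctan2(*np.linalg.svd(pc,full_matrices=False)[2][0][::-1])))
# lid plane
q=S[14:44,30:60].reshape(-1,3);q=q[(q[:,2]>65)&(q[:,2]<105)];A=np.c_[q[:,:2],np.ones(len(q))];print('lid z=ax+by+c',np.linalg.lstsq(A,q[:,2],rcond=None)[0])
h=S[Z>115];h=h[h[:,2]<160];print('handle',h.mean(0),h.min(0),h.max(0))
E
```

```text
L 440 [1.88287672e-02 8.28964426e+01] [91.36938783 93.15812071 95.13514127]
L 590 [   0.62987967 -290.5027995 ] [ -7.05694702  52.78162183 118.91898741]
R 440 [ 3.16170270e-02 -8.33815455e+01] [-69.15388331 -66.15026574 -62.83047791]
R 590 [ 3.96896313e-02 -8.53711322e+01] [-67.51079807 -63.7402831  -59.57287181]
front [-5.15416384e-02  4.49959011e+02] [447.13588427  12.12985854  32.951938  ] back [-4.69437572e-02  7.15782224e+02] [714.82698629  12.25200266  48.44113037]
plate ((505.8418884277344, 20.5396728515625), (124.42453002929688, 84.06890106201172), 89.88479614257812) [505.62445097  20.33495006  64.        ]
pca angle -90.15923160280342
lid z=ax+by+c [-1.38673558e-01 -7.68217819e-03  1.72101599e+02]
handle [567.16407645  15.64788085 125.77206184] [562.56762936 -32.09816746 116.11853431] [575.60205097  62.72755058 130.2954387 ]
```

Fit results:
- Shaker: origin at about (623, 17), yaw 0.043 rad.
- Lid: about 0.138 rad, handle near (562, 14, 122).
- Plate: 8.5 mm left of the centreline and about −0.043 rad askew.

First I rotate the tool so its y runs along the shaker's x, then travel to the lid.

```bash
python3 -m handwheel '[[0,0,0,0,0,10.6,100],[0,0,0,0,0,10.6,100],[0,0,0,0,0,10.6,100],[0,0,0,0,0,10.6,100],[0,0,0,0,0,10.6,100],[0,0,0,0,0,10.6,100],[0,0,0,0,0,10.6,100]]'; python3 -m handwheel '[[-36,23,2,0,0,0,100],[-36,23,2,0,0,0,100],[-36,23,2,0,0,0,100],[-36,23,2,0,0,0,100],[-36,23,2,0,0,0,100],[-36,23,2,0,0,0,100],[-36,23,2,0,0,0,100],[-36,23,2,0,0,0,100]]'
cat >> h.py <<'E'
O=np.array([623,16.9,0]); YAW=0.043
def rep():
    s=manip.read_state(); T=rot(s['eef_rot']).as_matrix(); c,sn=np.cos(YAW),np.sin(YAW)
    S=np.array([[c,sn,0],[-sn,c,0],[0,0,1]])
    print('t',s['clock'],'sh',(S@(s['position']-O)).round(1),'x',(S@T[:,0]).round(3),'y',(S@T[:,1]).round(3),'z',(S@T[:,2]).round(3),'F',s['ft_force'].round(1),'g',round(s['grip_width'],2),round(s['grasp_force'],1),'q',s['q'].round(2))
E
python3 -c "from h import *;rep()"
```

```text
clock: 1.18
position: [144.0, 608.1, 231.3]
eef_rot: [-0.0, 0.694, 0.72, -0.0]
ft_force: [-0.4, 0.2, -0.1]
grip_width: 1.002
grasp_force: 0.0
clock: 2.17
position: [341.1, 327.4, 215.4]
eef_rot: [-0.0, 0.692, 0.722, 0.0]
ft_force: [0.5, 0.2, 0.6]
grip_width: 0.997
grasp_force: 0.0
t 2.175 sh [-268.3  322.3  215.4] x [-0.     1.     0.001] y [1. 0. 0.] z [ 0.     0.001 -1.   ] F [0.5 0.2 0.6] g 1.0 0.0 q [-0.94  0.52  0.12  2.04 -0.11  0.58 -0.7 ]
```

```bash
python3 -m handwheel '[[-36,23,2,0,0,0,100],[-36,23,2,0,0,0,100],[-36,23,2,0,0,0,100],[-36,23,2,0,0,0,100],[-36,23,2,0,0,0,100],[-36,23,2,0,0,0,100],[-36,23,2,0,0,0,100],[-36,23,2,0,0,0,100],[-34,23,2,0,0,0,100],[0,0,0,0,0,0,100]]'
python3 - <<'E'
from h import *
rep(); cam('wrist','w1.png'); c=cam('wrist');P=cloud(c)
cy,sy=np.cos(YAW),np.sin(YAW); D=P-O; X=cy*D[...,0]+sy*D[...,1];Y=-sy*D[...,0]+cy*D[...,1];Z=D[...,2]
k=(c['range_z']>0)&(Z>112)&(Z<140)&(abs(Y)<60)&(X>-90)&(X<-40);print(k.sum(),[ (np.median(a[k]).round(1),a[k].min().round(1),a[k].max().round(1)) for a in(X,Y,Z)])
E
```

```text
clock: 3.42
position: [562.7, 11.4, 197.2]
eef_rot: [0.001, 0.694, 0.72, -0.0]
ft_force: [-0.2, 0.3, 0.1]
grip_width: 1.0
grasp_force: 0.0
t 3.425 sh [-60.5  -2.9 197.2] x [ 0.006  1.    -0.002] y [ 1.    -0.006  0.002] z [ 0.002 -0.002 -1.   ] F [-0.2  0.3  0.1] g 1.0 0.0 q [-0.13  0.65  0.04  1.8  -0.03  0.69 -0.03]
1403 [(np.float64(-56.0), np.float64(-61.0), np.float64(-46.3)), (np.float64(9.6), np.float64(-44.6), np.float64(51.6)), (np.float64(126.7), np.float64(112.1), np.float64(129.8))]
```

View pics/w1.png

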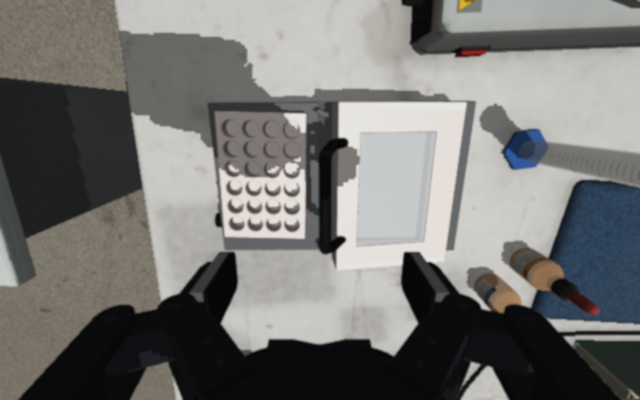

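The wrist picture shows the handle bar at (326,195), between the finger lines, the plate at (262,175), and the lid window at right. I'll measure again from this closer view.

```bash
cat > meas.py <<'E'
from fit import *
def shk(P):
    cy,sy=np.cos(YAW),np.sin(YAW); D=P-O
    return np.stack([cy*D[...,0]+sy*D[...,1],-sy*D[...,0]+cy*D[...,1],D[...,2]],-1)
def atz(c,S,mask,z):
    C=shk(np.array(c['position'])); r=S[mask]-C; return C+r*((z-C[2])/r[:,2])[:,None]
E
python3 - <<'E'
from meas import *
c=dict(np.load('/tmp/wrist.npz'));c['range_z']=np.median([c['range_z']]+[cam('wrist')['range_z'] for _ in range(4)],0)
S=shk(cloud(c));X,Y,Z=S[...,0],S[...,1],S[...,2]
ok=(c['range_z']>0)&(abs(Y)<100)&(X>-200)&(X<110)
m=ok&(Z>25)&(Z<60)
for col in range(215,330,12):
    v=np.flatnonzero(m[:,col]);print(col,X[v[0],col].round(1),'Ytop',S[v[0],col].round(1),'Ybot',S[v[-1],col].round(1))
for row in range(105,250,12):
    u=np.flatnonzero(m[row]);print(row,'front',S[row,u[0]].round(1),'back',S[row,u[-1]].round(1))
k=ok&(Z>112)&(Z<140);
for row in range(145,250,15):
    u=np.flatnonzero(k[row,300:360])+300
    if len(u):print('h',row,u[0],u[-1],S[row,u[0]].round(1),S[row,u[-1]].round(1))
print('row175 z:',[(int(a),int(b)) for a,b in zip(X[175,205:480:4],Z[175,205:480:4])])
E
```

```text
215 -167.2 Ytop [-167.2   81.2   37.1] Ybot [-169.8   38.6   43.3]
227 -154.5 Ytop [-154.5   81.2   38.4] Ybot [-168.5  -76.4   44.5]
239 -142.6 Ytop [-142.6   81.1   37.4] Ybot [-155.2  -80.7   43.8]
251 -130.3 Ytop [-130.3   81.1   38. ] Ybot [-141.1  -80.7   44. ]
263 -118.4 Ytop [-118.4   81.1   36.5] Ybot [-127.3  -81.2   43.2]
275 -106.1 Ytop [-106.1   81.    36.9] Ybot [-113.2  -81.    43.6]
287 -93.8 Ytop [-93.8  81.   37.3] Ybot [-99.2 -80.9  44. ]
299 -81.5 Ytop [-81.5  80.9  38. ] Ybot [-85.2 -81.1  43.7]
311 -69.4 Ytop [-69.4  80.9  36.8] Ybot [-71.2 -80.6  44.7]
323 -57.2 Ytop [-57.2  80.8  38.5] Ybot [-57.2  31.1  45.6]Traceback (most recent call last):
  File "<stdin>", line 9, in <module>
IndexError: index 0 is out of bounds for axis 0 with size 0
```

```bash
python3 - <<'E'
from meas import *
c=dict(np.load('/tmp/wrist.npz'));c['range_z']=np.median([c['range_z']]+[cam('wrist')['range_z'] for _ in range(4)],0)
S=shk(cloud(c));X,Y,Z=S[...,0],S[...,1],S[...,2]
ok=(c['range_z']>0)&(abs(Y)<100)&(X>-200)&(X<110)
m=ok&(Z>25)&(Z<60)
for row in range(115,250,18):
    u=np.flatnonzero(m[row]);print(row,'front',S[row,u[0]].round(1),'back',S[row,u[-1]].round(1))
k=ok&(Z>112)&(Z<140);
for row in range(145,250,15):
    u=np.flatnonzero(k[row,300:360])+300
    if len(u):print('h',row,u[0],u[-1],S[row,u[0]].round(1),S[row,u[-1]].round(1))
print('row200 z:',[(int(a),int(b)) for a,b in zip(X[200,205:480:4],Z[200,205:480:4])])
pm=ok&(Z>57)&(Z<72)&(X<-66); pm=cv2.morphologyEx(pm.astype(np.uint8),cv2.MORPH_CLOSE,np.ones((9,9)))>0
print('plate',cv2.minAreaRect(atz(c,S,pm,64)[:,:2].astype(np.float32)))
E
```

```text
115 front [-171.5   77.3   43.1] back [92.7 77.7 48.3]
133 front [-171.    59.7   44.2] back [92.1 60.4 49.3]
151 front [-171.2   41.3   43.4] back [92.8 42.2 47.7]
169 front [-170.9   22.4   44. ] back [92.  23.7 48.9]
187 front [-176.7   -0.7   30.8] back [92.1  4.2 48.5]
205 front [-170.7  -17.7   44. ] back [ 91.7 -15.8  48.8]
223 front [-182.9  -43.6   32.7] back [ 91.4 -36.7  49.1]
241 front [-170.4  -61.1   44.4] back [ 91.6 -58.9  48.3]
h 160 323 336 [-59.7  44.8 124. ] [-49.3  43.8 117.6]
h 175 321 333 [-61.1  32.7 122.2] [-51.8  33.2 124.9]
h 190 321 333 [-61.1  21.  124.1] [-51.6  21.  124.3]
h 205 321 332 [-61.1   8.2 123.3] [-52.2   8.7 124.8]
h 220 321 332 [-61.   -4.4 124.3] [-52.1  -3.9 125.4]
h 235 321 332 [-61.  -17.6 124.6] [-51.9 -17.4 125. ]
row200 z: [(-205, 0), (-200, 0), (-196, 0), (-191, 0), (-170, 44), (-158, 64), (-154, 64), (-150, 63), (-147, 61), (-142, 64), (-138, 64), (-134, 64), (-130, 62), (-127, 59), (-121, 64), (-117, 64), (-113, 64), (-110, 60), (-106, 59), (-101, 64), (-97, 64), (-93, 61), (-89, 56), (-85, 58), (-81, 64), (-76, 64), (-73, 44), (-69, 44), (-64, 44), (-61, 124), (-57, 127), (-54, 127), (-51, 122), (-45, 85), (-42, 92), (-38, 92), (-34, 91), (-31, 90), (-27, 90), (-23, 88), (-19, 88), (-15, 88), (-11, 86), (-8, 86), (-4, 86), (0, 85), (3, 84), (7, 84), (11, 83), (15, 83), (19, 82), (23, 82), (27, 81), (31, 80), (35, 80), (39, 80), (43, 80), (47, 80), (51, 79), (55, 78), (59, 78), (63, 77), (68, 76), (86, 48), (91, 48), (121, 0), (126, 0), (131, 0), (136, 0)]
plate ((-117.42500305175781, 10.642871856689453), (127.98641204833984, 85.51158142089844), 88.18757629394531)
```

```bash
sed -i 's/O=np.array(\[623,16.9,0\])/O=np.array([628,17.1,0])/' h.py; python3 -m handwheel '[[6,4,15,0,0,0,100],[0,0,15,0,0,0,100],[0,0,15,0,0,0,100],[0,0,15,0,0,0,100],[0,0,15,0,0,0,70],[0,0,12,0,0,0,40],[0,0,0,0,0,0,0],[0,0,0,0,0,0,0],[0,0,0,0,0,0,0],[0,0,0,0,0,0,0]]'; python3 -m handwheel '[[0,0,0,0,0,0,0],[0,0,0,0,0,0,0],[0,0,0,0,0,0,0]]'
python3 -c "
from h import *
rep()"
```

```text
clock: 5.18
position: [567.1, 21.8, 111.0]
eef_rot: [0.002, 0.692, 0.722, 0.002]
ft_force: [5.7, -0.2, -2.9]
grip_width: 0.082
grasp_force: 58.4
clock: 5.55
position: [567.1, 21.8, 111.0]
eef_rot: [0.002, 0.692, 0.722, 0.002]
ft_force: [5.3, 0.5, -3.7]
grip_width: 0.091
grasp_force: 58.4
t 5.55 sh [-60.7   7.3 111. ] x [0. 1. 0.] y [ 1.    -0.     0.005] z [ 0.005  0.    -1.   ] F [ 5.3  0.5 -3.7] g 0.09 58.4 q [-0.13  0.78  0.03  1.86 -0.04  0.5  -0.04]
```

```bash
python3 -c "
import numpy as np
a=np.linspace(.551,1.61,17);x=-140*np.cos(a);z=140*np.sin(a)
for dx,dz in zip(np.diff(x),np.diff(z)):print('[0,%.1f,%.1f,0,0,0,0]'%(dx,-dz),end=',')"
```

```text
[0,5.1,-7.7,0,0,0,0],[0,5.6,-7.4,0,0,0,0],[0,6.1,-7.0,0,0,0,0],[0,6.5,-6.6,0,0,0,0],[0,7.0,-6.1,0,0,0,0],[0,7.3,-5.6,0,0,0,0],[0,7.7,-5.2,0,0,0,0],[0,8.0,-4.6,0,0,0,0],[0,8.3,-4.1,0,0,0,0],[0,8.6,-3.5,0,0,0,0],[0,8.8,-3.0,0,0,0,0],[0,9.0,-2.4,0,0,0,0],[0,9.1,-1.8,0,0,0,0],[0,9.2,-1.2,0,0,0,0],[0,9.2,-0.6,0,0,0,0],[0,9.3,0.1,0,0,0,0],
```

```bash
python3 -m handwheel '[[0,5.1,-7.7,0,0,0,0],[0,5.6,-7.4,0,0,0,0],[0,6.1,-7,0,0,0,0],[0,6.5,-6.6,0,0,0,0],[0,7,-6.1,0,0,0,0],[0,7.3,-5.6,0,0,0,0],[0,7.7,-5.2,0,0,0,0],[0,8,-4.6,0,0,0,0]]'
python3 -c "
from h import *
rep()"
```

```text
clock: 6.55
position: [616.4, 23.9, 160.7]
eef_rot: [-0.001, 0.692, 0.722, -0.002]
ft_force: [-3.4, -0.6, -3.6]
grip_width: 0.088
grasp_force: 58.4
t 6.55 sh [-11.3   7.3 160.7] x [0. 1. 0.] y [ 1.    -0.    -0.004] z [-0.004  0.    -1.   ] F [-3.4 -0.6 -3.6] g 0.09 58.4 q [-0.13  0.76  0.04  1.66 -0.04  0.72 -0.04]
```

Forces are low and the arc is being followed, so I continue to the stop.

```bash
python3 -m handwheel '[[0,8.3,-4.1,0,0,0,0],[0,8.6,-3.5,0,0,0,0],[0,8.8,-3,0,0,0,0],[0,9,-2.4,0,0,0,0],[0,9.1,-1.8,0,0,0,0],[0,9.2,-1.2,0,0,0,0],[0,9.2,-0.6,0,0,0,0]]'
python3 -m handwheel '[[0,5,0,0,0,0,0],[0,4,0,0,0,0,0],[0,3,0,0,0,0,0],[0,0,0,0,0,0,0]]'
python3 -c "
from h import *
rep()"
```

```text
clock: 7.42
position: [680.7, 26.6, 179.1]
eef_rot: [0.0, 0.692, 0.722, 0.0]
ft_force: [-4.0, -0.1, 5.1]
grip_width: 0.086
grasp_force: 61.2
clock: 7.92
position: [691.6, 27.1, 178.5]
eef_rot: [-0.0, 0.692, 0.722, -0.0]
ft_force: [-7.5, -0.1, 8.9]
grip_width: 0.083
grasp_force: 62.3
t 7.925 sh [ 64.    7.3 178.5] x [0. 1. 0.] y [ 1.    -0.    -0.001] z [-0.001  0.    -1.   ] F [-7.5 -0.1  8.9] g 0.08 62.3 q [-0.13  0.84  0.04  1.39 -0.04  0.91 -0.03]
```

```bash
python3 -m handwheel '[[0,2,0,0,0,0,0],[0,2,0,0,0,0,0],[0,0,0,0,0,0,0]]'
python3 -c "
from h import *
rep()"
```

```text
clock: 8.3
position: [691.7, 27.1, 178.4]
eef_rot: [-0.003, 0.692, 0.722, -0.003]
ft_force: [-17.0, 0.1, 14.7]
grip_width: 0.082
grasp_force: 63.1
t 8.3 sh [ 64.1   7.2 178.4] x [0. 1. 0.] y [ 1.   -0.   -0.01] z [-0.01  0.   -1.  ] F [-17.    0.1  14.7] g 0.08 63.1 q [-0.13  0.84  0.04  1.38 -0.04  0.92 -0.03]
```

At the stop now: the force rises with no motion. I release, lift, and retreat while turning the tool −90°.

```bash
python3 -m handwheel '[[0,-3,0,0,0,0,0],[0,-1,0,0,0,0,35],[0,0,0,0,0,0,35],[0,0,-10,0,0,0,35],[0,0,-25,0,0,0,35],[0,0,-25,0,0,0,35]]'
python3 -c "
from h import *
rep()"
python3 -m handwheel '[[0,-30,0,0,0,0,0],[0,-30,0,0,0,0,0],[0,-30,0,0,0,0,0],[0,-30,0,0,0,0,0],[0,-30,0,0,0,0,0],[0,-30,0,0,0,0,0],[0,-10,0,0,0,0,0]]'
python3 -m handwheel '[[0,0,0,0,0,-10,0],[0,0,0,0,0,-10,0],[0,0,0,0,0,-10,0],[0,0,0,0,0,-10,0],[0,0,0,0,0,-10,0],[0,0,0,0,0,-10,0],[0,0,0,0,0,-10,0],[0,0,0,0,0,-10,0],[0,0,0,0,0,-10,0]]'
python3 - <<'E'
from meas import *
rep()
c=cam('wrist','w2.png');c['range_z']=np.median([c['range_z']]+[cam('wrist')['range_z'] for _ in range(2)],0)
S=shk(cloud(c));X,Y,Z=S[...,0],S[...,1],S[...,2]
ok=(c['range_z']>0)&(abs(Y)<100)&(X>-200)&(X<110)
pm=ok&(Z>57)&(Z<72)&(X<-66)&(abs(Y)<82); pm=cv2.morphologyEx(pm.astype(np.uint8),cv2.MORPH_CLOSE,np.ones((9,9)))>0
print('plate',cv2.minAreaRect(atz(c,S,pm,64)[:,:2].astype(np.float32)))
b=ok&(abs(Y)<30)
for x in range(-80,70,4):
    k=b&(X>=x)&(X<x+4)
    if k.sum()>5: print(x,np.median(Z[k]).round(1),end='; ')
E
```

```text
clock: 9.05
position: [692.8, 27.2, 238.3]
eef_rot: [0.0, 0.692, 0.722, 0.0]
ft_force: [0.1, -0.1, 0.2]
grip_width: 0.346
grasp_force: 0.0
t 9.05 sh [ 65.2   7.3 238.3] x [0. 1. 0.] y [ 1.    -0.     0.001] z [ 0.001  0.    -1.   ] F [ 0.1 -0.1  0.2] g 0.35 0.0 q [-0.13  0.78  0.05  1.33 -0.04  1.03 -0.03]
clock: 9.93
position: [501.7, 18.9, 237.8]
eef_rot: [0.0, 0.692, 0.722, 0.0]
ft_force: [0.7, 0.5, 0.5]
grip_width: -0.0
grasp_force: 0.0
clock: 11.05
position: [504.2, 19.1, 237.5]
eef_rot: [0.001, -0.024, 1.0, 0.0]
ft_force: [-0.3, -0.2, -0.9]
grip_width: 0.001
grasp_force: 0.0
t 11.05 sh [-123.6    7.3  237.5] x [-1.    -0.005 -0.003] y [-0.005  1.     0.   ] z [ 0.003  0.001 -1.   ] F [-0.3 -0.2 -0.9] g 0.0 0.0 q [ 0.15  0.55 -0.44  1.91  0.33  0.75  1.15]
plate ((-115.36325073242188, 2.688720703125), (142.67697143554688, 99.38128662109375), 88.75410461425781)
-80 64.7; -72 44.8; -68 45.1; -64 46.1; -60 47.6; -56 48.8; -52 49.1; -48 49.0; -44 42.2; -40 42.1; -36 42.1; -32 42.3; -28 42.0; -24 42.2; 16 153.8; 60 104.4; 64 99.1; 68 87.9;
```

View pics/w2.png

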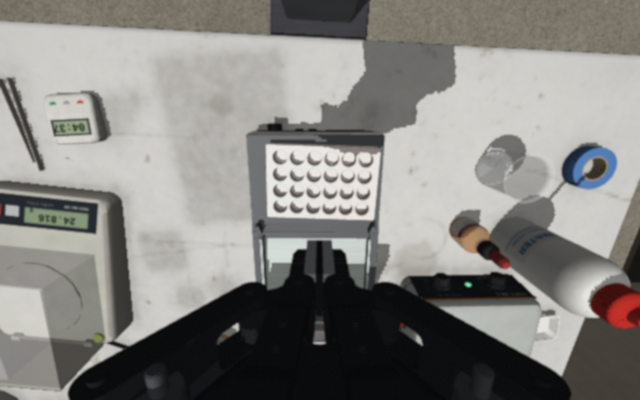

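The lid is up. The plate is at (321,182) on the ledge, the lip at row ~225 and the fingers (shut) at (320,260). Lip and ramp heights agree with the corrected origin. I'll refine the plate fit.

```bash
cat >> meas.py <<'E'
def plate(zt=64,lo=-185,hi=-70,n=3,cm='wrist'):
    cs=[cam(cm) for _ in range(n)];c=cs[0];c['range_z']=np.median([k['range_z'] for k in cs],0)
    S=shk(cloud(c));X,Y,Z=S[...,0],S[...,1],S[...,2]
    pm=(c['range_z']>0)&(abs(Z-zt)<5)&(X<hi)&(X>lo)&(abs(Y)<84)
    pm=cv2.morphologyEx(pm.astype(np.uint8),cv2.MORPH_CLOSE,np.ones((9,9)))
    pm=cv2.morphologyEx(pm,cv2.MORPH_OPEN,np.ones((9,9)))
    k,lab,st,_=cv2.connectedComponentsWithStats(pm); pm=lab==1+np.argmax(st[1:,4])
    print('plate',cv2.minAreaRect(atz(c,S,pm,zt)[:,:2].astype(np.float32)))
    return S
E
python3 - <<'E'
from meas import *
S=plate()
X,Y,Z=S[...,0],S[...,1],S[...,2]
m=(abs(Z-44)<4)&(X<-80)&(X>-160)&(abs(Y)<100);print('ledge Y',[ (Y[m&(X>x)&(X<x+20)].min().round(1),Y[m&(X>x)&(X<x+20)].max().round(1)) for x in(-160,-140,-120,-100)])
h=(abs(Z-60)<3)&(X<-50)&(X>-72)&(abs(Y)>60)&(abs(Y)<90);print('horns',h.sum(),Y[h&(Y<0)].max(),Y[h&(Y>0)].min())
E
```

```text
plate ((-100.5056381225586, 48.628387451171875), (49.80598068237305, 46.78827667236328), 89.7196044921875)
ledge Y [(np.float64(-78.8), np.float64(83.4)), (np.float64(-78.8), np.float64(83.1)), (np.float64(-78.5), np.float64(83.1)), (np.float64(-78.5), np.float64(83.2))]
horns 93 -64.33776405597499 68.5533325101726meas.py:6: RuntimeWarning: divide by zero encountered in divide
  C=shk(np.array(c['position'])); r=S[mask]-C; return C+r*((z-C[2])/r[:,2])[:,None]
meas.py:6: RuntimeWarning: invalid value encountered in multiply
  C=shk(np.array(c['position'])); r=S[mask]-C; return C+r*((z-C[2])/r[:,2])[:,None]
```

```bash
cat >> meas.py <<'E'
def plate2(zt=64,lo=-185,hi=-70,cm='wrist',ledge=(-160,-90)):
    cs=[cam(cm) for _ in range(3)];c=cs[0];c['range_z']=np.median([k['range_z'] for k in cs],0)
    S=shk(cloud(c)); X,Y,Z=S[...,0],S[...,1],S[...,2]
    g=c['img'].min(2).astype(int); ok=c['range_z']>0
    pm=(ok&(Z>40)&(Z<zt+6)&(X<hi)&(X>lo)&(abs(Y)<84)&(g>130)).astype(np.uint8)
    k,lab,st,_=cv2.connectedComponentsWithStats(pm); pm=lab==1+np.argmax(st[1:,4])
    cn=max(cv2.findContours(pm.astype(np.uint8),cv2.RETR_EXTERNAL,cv2.CHAIN_APPROX_NONE)[0],key=len)[:,0]
    C=shk(np.array(c['position'])); r=S[cn[:,1],cn[:,0]]-C; r=r[r[:,2]<-1]; E=C+r*((zt-C[2])/r[:,2])[:,None]
    print('plate',cv2.minAreaRect(E[:,:2].astype(np.float32)),len(E))
    m=ok&(abs(Z-44)<5)&(X<ledge[1])&(X>ledge[0])&(abs(Y)<100)
    lo_,hi_=Y[m].min(),Y[m].max();print('ledge mid',((lo_+hi_)/2).round(2),(hi_-lo_).round(1))
    return c,S
E
python3 - <<'E'
from meas import *
for cm in('wrist','top'): plate2(cm=cm)
E
```

```text
plate ((-121.33055114746094, 10.247600555419922), (130.00877380371094, 87.50425720214844), 88.21627807617188) 364
ledge mid 2.11 162.1
plate ((-131.82273864746094, 48.90253448486328), (48.69594955444336, 60.619258880615234), 87.42101287841797) 63
ledge mid 58.07 47.1
```

Relative to the ledge edges, the plate sits about 8.2 mm left and −1.8° askew. I'll go down on its left side with shut fingers.

```bash
python3 -m handwheel '[[2.5,24,0,0,0,0,0],[0,24,0,0,0,0,0],[0,24,10,0,0,0,0],[0,23,20,0,0,0,0],[0,0,30,0,0,0,0],[0,0,35,0,0,0,0],[0,0,35,0,0,0,0],[0,0,30,0,0,0,0],[0,0,25,0,0,0,0],[0,0,0,0,0,0,0]]'
python3 -c "
from h import *
rep()"
```

```text
clock: 12.9
position: [494.7, 113.7, 50.8]
eef_rot: [-0.001, -0.022, 1.0, -0.001]
ft_force: [-0.4, 0.6, 0.5]
grip_width: -0.0
grasp_force: 0.0
t 12.9 sh [-129.   102.2   50.8] x [-1.    -0.     0.003] y [-0.     1.    -0.001] z [-0.003 -0.001 -1.   ] F [-0.4  0.6  0.5] g -0.0 0.0 q [-0.2   0.85 -0.2   2.04  0.53  0.3   0.78]
```

```bash
python3 -m handwheel '[[-2,-4,0,0,0,0,0],[0,-4,0,0,0,0,0],[0,-4,0,0,0,0,0],[0,0,0,0,0,0,0]]'; python3 -m handwheel '[[0,-2,0,0,0,0,0],[0,-2,0,0,0,0,0],[0,-2,0,0,0,0,0],[0,-2,0,0,0,0,0],[0,0,0,0,0,0,0]]'
python3 - <<'E'
from meas import *
rep(); plate2()
E
```

```text
clock: 13.4
position: [498.5, 101.2, 52.5]
eef_rot: [0.0, -0.021, 1.0, -0.0]
ft_force: [-0.7, 0.1, -0.3]
grip_width: -0.001
grasp_force: 0.0
clock: 14.02
position: [498.6, 93.6, 52.0]
eef_rot: [-0.0, -0.021, 1.0, -0.0]
ft_force: [0.5, 0.3, -0.1]
grip_width: -0.001
grasp_force: 0.0
t 14.025 sh [-126.   82.   52.] x [-1.  0.  0.] y [ 0.  1. -0.] z [-0. -0. -1.] F [ 0.5  0.3 -0.1] g -0.0 0.0 q [-0.15  0.85 -0.2   2.04  0.54  0.3   0.81]
plate ((-127.33633422851562, 3.2429466247558594), (127.4197006225586, 99.5161361694336), 88.17986297607422) 813
ledge mid 48.25 70.1
```

```bash
python3 - <<'E'
from h import *
w=cam('wrist')['img'];s=cam('side')['img'][140:240,240:400]
a=cv2.resize(w,(480,300)); b=cv2.resize(s,(480,300),interpolation=cv2.INTER_CUBIC)
cv2.imwrite('pics/p3.png',np.vstack([a,b]))
E
```

```text
(no output)
```

View pics/p3.png

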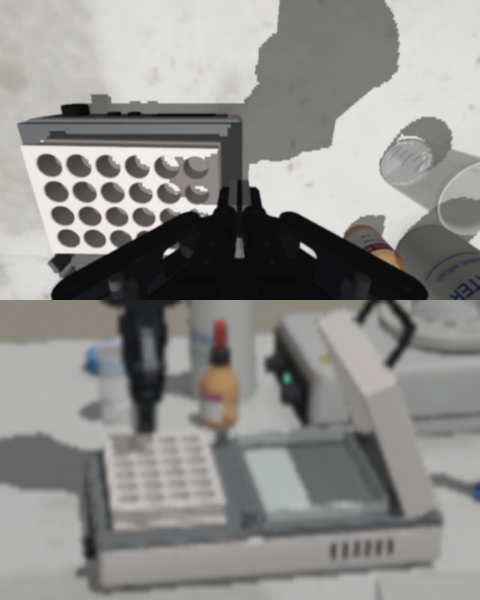

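Composite picture: in the upper half the shut fingers stand right at the plate's left edge (≈222,190). In the lower half the finger is at the plate's far side and the lid is open. I'll lift and measure.

```bash
python3 -m handwheel '[[0,3,-20,0,0,0,0],[0,0,-50,0,0,0,0],[0,-20,-50,0,0,0,0],[0,-40,-45,0,0,0,0],[0,-15,0,0,0,0,0],[0,0,0,0,0,0,0]]'
python3 - <<'E'
from meas import *
rep(); plate2()
E
```

```text
clock: 15.02
position: [501.1, 20.6, 216.4]
eef_rot: [-0.001, -0.02, 1.0, -0.0]
ft_force: [-0.6, 0.7, 0.1]
grip_width: -0.001
grasp_force: 0.0
t 15.025 sh [-126.7    9.   216.4] x [-1.     0.003  0.001] y [ 0.003  1.    -0.001] z [-0.001 -0.001 -1.   ] F [-0.6  0.7  0.1] g -0.0 0.0 q [ 0.15  0.58 -0.45  1.94  0.38  0.71  1.09]
plate ((-120.79022216796875, 4.092964172363281), (129.8767547607422, 87.20269775390625), 88.83348083496094) 384
ledge mid -0.06 162.7
```

The plate is now 4.15 mm left and −1.2° askew, which implies a finger half-thickness of about 14 mm. I'll push again, ending at TCP Y ≈ 77.8.

```bash
python3 -m handwheel '[[0,21,0,0,0,0,0],[0,30,30,0,0,0,0],[1,31,40,0,0,0,0],[0,0,45,0,0,0,0],[0,0,40,0,0,0,0],[0,0,10,0,0,0,0],[0,-3,0,0,0,0,0],[0,0,0,0,0,0,0]]'
python3 -c "
from h import *
rep()"
```

```text
clock: 16.18
position: [498.1, 100.9, 53.2]
eef_rot: [0.001, -0.021, 1.0, 0.0]
ft_force: [0.3, 0.5, 0.6]
grip_width: -0.0
grasp_force: 0.0
t 16.175 sh [-126.1   89.3   53.2] x [-1.     0.001 -0.002] y [0.001 1.    0.   ] z [ 0.002  0.    -1.   ] F [0.3 0.5 0.6] g -0.0 0.0 q [-0.16  0.85 -0.22  2.04  0.57  0.31  0.76]
```

```bash
python3 -m handwheel '[[2,-3,0,0,0,0,0],[0,-2,0,0,0,0,0],[0,-2,0,0,0,0,0],[0,-2,0,0,0,0,0],[0,-1.5,0,0,0,0,0],[0,-1,0,0,0,0,0],[0,0,0,0,0,0,0]]'
python3 -c "
from h import *
rep()"
python3 -m handwheel '[[0,3,-20,0,0,0,0],[0,0,-50,0,0,0,0],[0,-20,-50,0,0,0,0],[0,-35,-45,0,0,0,0],[0,-15,0,0,0,0,0],[0,0,0,0,0,0,0],[0,0,0,0,0,0,0]]'
python3 - <<'E'
from meas import *
rep(); plate2()
E
```

```text
clock: 17.05
position: [495.8, 89.2, 52.0]
eef_rot: [-0.0, -0.021, 1.0, -0.0]
ft_force: [1.0, 0.7, 0.3]
grip_width: -0.004
grasp_force: 0.0
t 17.05 sh [-129.    77.7   52. ] x [-1.  0.  0.] y [ 0.  1. -0.] z [-0. -0. -1.] F [1.  0.7 0.3] g -0.0 0.0 q [-0.14  0.85 -0.21  2.06  0.58  0.3   0.77]
clock: 17.92
position: [497.8, 23.5, 216.0]
eef_rot: [-0.001, -0.022, 1.0, 0.0]
ft_force: [-0.2, 0.2, -0.7]
grip_width: 0.002
grasp_force: 0.0
t 17.925 sh [-129.8   12.   216. ] x [-1.    -0.002  0.002] y [-0.002  1.     0.001] z [-0.002  0.001 -1.   ] F [-0.2  0.2 -0.7] g 0.0 0.0 q [ 0.17  0.58 -0.48  1.95  0.4   0.71  1.06]
plate ((-121.10466003417969, -0.04638671875), (130.00169372558594, 86.8061294555664), 89.16852569580078) 383
ledge mid 1.81 162.2
```

```bash
python3 - <<'E'
from meas import *
for i in range(2):
    c,S=plate2(); X,Y,Z=S[...,0],S[...,1],S[...,2]; ok=c['range_z']>0
    rows=[r for r in range(400) if -165<np.median(X[r,300:340])<-60]
    out=[]
    for r in rows:
        e=np.flatnonzero(ok[r]&(Z[r]>38)&(Z[r]<70)&(abs(Y[r])<95))
        # project edge pixels to z=44
        C=shk(np.array(c['position'])); q=S[r,[e[0],e[-1]]]-C; E=C+q*((44-C[2])/q[:,2])[:,None]; out.append((E[0,0],E[0,1],E[-1,1]))
    out=np.array(out);print('edges med',np.median(out,0).round(2),'mid',np.median(out[:,1:].mean(1)).round(2),'slope',np.polyfit(out[:,0],out[:,1:].mean(1),1)[0].round(4))
    h=ok&(abs(Z-60)<2.5)&(X<-52)&(X>-70)&(abs(Y)>60)&(abs(Y)<84)
    for s in(-1,1):
        y=Y[h&(Y*s>0)]*s; print('horn',s,len(y),np.percentile(y,[2,50,98]).round(1) if len(y) else '')
    print(c['position'])
E
```

```text
plate ((-121.39991760253906, -0.02219390869140625), (129.78042602539062, 87.87972259521484), 89.48352813720703) 382
ledge mid 2.36 162.3Traceback (most recent call last):
  File "<stdin>", line 9, in <module>
IndexError: index 0 is out of bounds for axis 0 with size 0
```

```bash
cat >> meas.py <<'E'
def edges():
    c,S=plate2(); X,Y,Z=S[...,0],S[...,1],S[...,2]; ok=c['range_z']>0
    out=[];C=shk(np.array(c['position']))
    for r in range(400):
        e=np.flatnonzero(ok[r]&(Z[r]>38)&(Z[r]<48)&(abs(Y[r])<95)&(X[r]<-66)&(X[r]>-168))
        if len(e)<5 or e[-1]-e[0]<60: continue
        q=S[r,[e[0],e[-1]]]-C; E=C+q*((44-C[2])/q[:,2])[:,None]; out.append((E[0,0],E[0,1],E[-1,1]))
    out=np.array(out);print('edges med',np.median(out,0).round(2),'mid',np.median(out[:,1:].mean(1)).round(2),'slope',np.polyfit(out[:,0],out[:,1:].mean(1),1)[0].round(4))
    h=ok&(abs(Z-60)<2.5)&(X<-52)&(X>-70)&(abs(Y)>60)&(abs(Y)<84)
    for s in(-1,1):
        y=Y[h&(Y*s>0)]*s; print('horn',s,len(y),np.percentile(y,[2,50,98]).round(1) if len(y) else '')
    return c,S
E
python3 - <<'E'
from meas import *
c,S=edges()
v,u=np.argwhere((abs(S[...,0]+112)<65)&(abs(S[...,1])<90)&(S[...,2]>30)&(S[...,2]<75)).T
i=c['img'][v.min():v.max(),u.min():u.max()];print(v.min(),u.min(),i.shape)
cv2.imwrite('pics/c4.png',cv2.resize(i,None,fx=3.5,fy=3.5,interpolation=cv2.INTER_CUBIC))
E
```

```text
plate ((-121.20648193359375, 0.01299285888671875), (130.14212036132812, 86.90396118164062), 89.22911834716797) 379
ledge mid 2.6 162.4
edges med [-118.94  -77.89   82.59] mid 2.33 slope -0.0013
horn -1 52 [64.3 67.5 71. ]
horn 1 49 [69.  72.2 75.7]
140 238 (113, 145, 3)
```

View pics/c4.png

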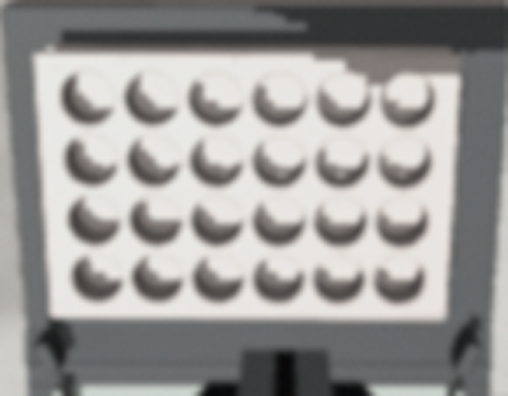

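In the crop the plate (50–447 at row 318) sits about 2.3 mm right of the mid-line between the horns at (55,340) and (465,340). I'll nudge it back from the right.

```bash
python3 -m handwheel '[[-4,-25,0,0,0,0,0],[-4,-30,10,0,0,0,0],[-4,-30,30,0,0,0,0],[-4,-15,40,0,0,0,0],[0,0,45,0,0,0,0],[0,0,38,0,0,0,0],[0,0,0,0,0,0,0],[0,0,0,0,0,0,0]]'
python3 -c "
from h import *
rep()"
```

```text
clock: 19.38
position: [519.8, -76.7, 55.1]
eef_rot: [0.001, -0.022, 1.0, 0.0]
ft_force: [0.8, 0.5, 0.4]
grip_width: 0.005
grasp_force: 0.0
t 19.375 sh [-112.1  -89.    55.1] x [-1.    -0.    -0.002] y [-0.  1.  0.] z [ 0.002  0.    -1.   ] F [0.8 0.5 0.4] g 0.01 0.0 q [ 0.23  0.86 -0.28  1.99  0.62  0.38  1.07]
```

```bash
python3 -m handwheel '[[0,4,3,0,0,0,0],[0,3,0,0,0,0,0],[0,2,0,0,0,0,0],[0,2,0,0,0,0,0],[0,1.5,0,0,0,0,0],[0,1,0,0,0,0,0],[0,0,0,0,0,0,0]]'
python3 -c "
from h import *
rep()"
python3 -m handwheel '[[0,-3,-20,0,0,0,0],[2,0,-50,0,0,0,0],[6,20,-50,0,0,0,0],[4,40,-45,0,0,0,0],[4,30,0,0,0,0,0],[0,0,0,0,0,0,0],[0,0,0,0,0,0,0],[0,0,0,0,0,0,0]]'
python3 - <<'E'
from meas import *
rep(); edges()
E
```

```text
clock: 20.25
position: [518.4, -63.3, 51.0]
eef_rot: [-0.0, -0.021, 1.0, 0.0]
ft_force: [-0.5, 0.0, -0.2]
grip_width: 0.002
grasp_force: 0.0
t 20.25 sh [-113.   -75.7   51. ] x [-1.  0.  0.] y [0. 1. 0.] z [-0.  0. -1.] F [-0.5  0.  -0.2] g 0.0 0.0 q [ 0.2   0.86 -0.27  2.    0.62  0.36  1.05]
clock: 21.25
position: [498.5, 21.4, 215.5]
eef_rot: [-0.001, -0.02, 1.0, -0.0]
ft_force: [-1.0, 0.3, 0.2]
grip_width: 0.001
grasp_force: 0.0
t 21.25 sh [-129.2    9.9  215.5] x [-1.     0.002  0.001] y [ 0.002  1.    -0.001] z [-0.001 -0.001 -1.   ] F [-1.   0.3  0.2] g 0.0 0.0 q [ 0.17  0.58 -0.49  1.95  0.41  0.71  1.05]
plate ((-121.94956970214844, 2.075592041015625), (129.88449096679688, 87.69303894042969), 89.85302734375) 379
ledge mid 2.03 162.2
edges med [-119.1   -78.31   82.11] mid 1.92 slope -0.0047
horn -1 47 [64.9 67.9 71.6]
horn 1 49 [68.2 71.9 75.5]
```

Centred to about 0.2 mm and squared to −0.15°. Next: open fully, go behind the plate (open tips sit 13 mm above the TCP), and descend.

```bash
python3 -m handwheel '[[16,-4,0,0,0,0,100],[16,-4,0,0,0,0,100],[16,0,0,0,0,0,100],[13,0,20,0,0,0,100],[0,0,40,0,0,0,100],[0,0,40,0,0,0,100],[0,0,40,0,0,0,100],[0,0,30,0,0,0,100],[0,0,0,0,0,0,100],[0,0,0,0,0,0,100]]'
python3 - <<'E'
from h import *
rep()
s=cam('side')['img'][150:230,245:345];w=cam('wrist')['img']
cv2.imwrite('pics/p5.png',np.vstack([cv2.resize(w,(480,300)),cv2.resize(s,(480,290),interpolation=cv2.INTER_CUBIC)]))
E
```

```text
clock: 22.65
position: [438.4, 12.2, 46.7]
eef_rot: [0.0, -0.021, 1.0, 0.0]
ft_force: [0.6, 0.7, 0.0]
grip_width: 1.0
grasp_force: 0.0
t 22.65 sh [-189.6    3.2   46.7] x [-1.     0.    -0.001] y [0. 1. 0.] z [ 0.001  0.    -1.   ] F [0.6 0.7 0. ] g 1.0 0.0 q [-0.09  0.83 -0.07  2.25  0.73  0.07  0.75]
```

View pics/p5.png

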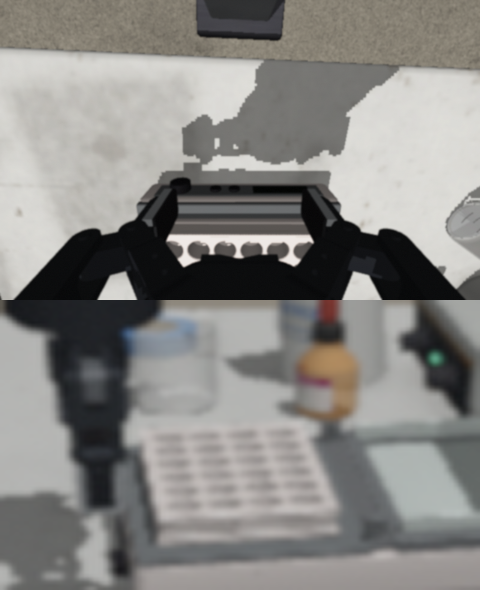

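Composite: the open fingers stand behind the plate just in front of the ledge, with the tips at about ledge height or slightly above. Joint 6 is near its limit, so I inch forward and a bit lower.

```bash
python3 -m handwheel '[[-3,-0.5,1,0,0,0,100],[-3,-0.5,2,0,0,0,100],[-3,0,2,0,0,0,100],[0,0,1,0,0,0,100],[0,0,0,0,0,0,100]]'
python3 -c "
from h import *
rep()"
```

```text
clock: 23.38
position: [446.9, 11.6, 39.9]
eef_rot: [-0.0, -0.022, 1.0, -0.0]
ft_force: [-0.9, -0.0, 0.2]
grip_width: 1.002
grasp_force: 0.0
t 23.375 sh [-181.2    2.3   39.9] x [-1. -0.  0.] y [-0.  1. -0.] z [-0. -0. -1.] F [-0.9 -0.   0.2] g 1.0 0.0 q [-0.08  0.85 -0.08  2.23  0.73  0.09  0.75]
```

```bash
python3 -m handwheel '[[-3,0,0,0,0,0,100],[-2,0,0,0,0,0,100],[-2,0,0,0,0,0,100],[-2,0,0,0,0,0,100],[-2,0,0,0,0,0,100],[-2,0,0,0,0,0,100],[-2,0,0,0,0,0,100],[0,0,0,0,0,0,100]]'
python3 -c "
from h import *
rep()"; python3 -m handwheel '[[-2.5,0,0,0,0,0,100],[-2.5,0,0,0,0,0,100],[-2.5,0,0,0,0,0,100],[-2.5,0,0,0,0,0,100],[-2.5,0,0,0,0,0,100],[-2.5,0,0,0,0,0,100],[0,0,0,0,0,0,100]]'
python3 - <<'E'
from h import *
rep()
cs=cam('side')['img'][150:230,245:345];ct=cam('top')['img'][150:260,255:350]
cv2.imwrite('pics/p6.png',np.vstack([cv2.resize(cs,(450,300),interpolation=cv2.INTER_CUBIC),cv2.resize(ct,(450,300),interpolation=cv2.INTER_CUBIC)]))
E
```

```text
clock: 24.38
position: [462.5, 12.4, 40.1]
eef_rot: [0.0, -0.021, 1.0, 0.0]
ft_force: [-0.3, 0.2, -0.5]
grip_width: 1.0
grasp_force: 0.0
t 24.375 sh [-165.6    2.4   40.1] x [-1.     0.    -0.001] y [0. 1. 0.] z [ 0.001  0.    -1.   ] F [-0.3  0.2 -0.5] g 1.0 0.0 q [-0.05  0.85 -0.13  2.18  0.72  0.15  0.77]
clock: 25.25
position: [477.6, 13.0, 40.1]
eef_rot: [0.0, -0.021, 1.0, 0.0]
ft_force: [0.4, 0.1, 0.1]
grip_width: 1.002
grasp_force: 0.0
t 25.25 sh [-150.4    2.4   40.1] x [-1.     0.    -0.001] y [0. 1. 0.] z [ 0.001  0.    -1.   ] F [0.4 0.1 0.1] g 1.0 0.0 q [-0.02  0.86 -0.17  2.14  0.71  0.2   0.78]
```

View pics/p6.png

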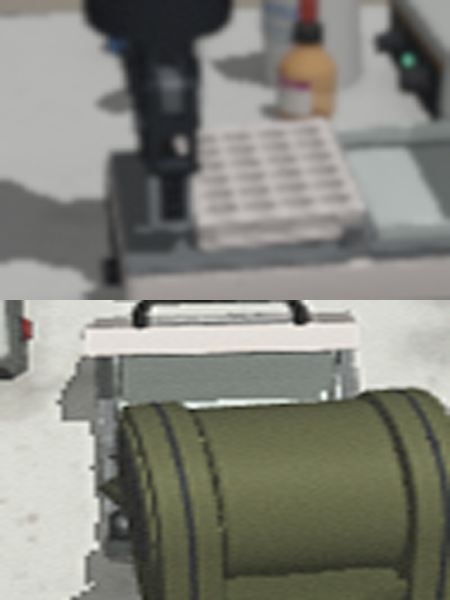

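The side view shows the fingers against the rear face and the plate level, with its front over the ramp. I continue.

```bash
python3 -m handwheel '[[-3,0,0,0,0,0,100],[-3,0,0,0,0,0,100],[-3,0,0,0,0,0,100],[-3,0,0,0,0,0,100],[-3,0,0,0,0,0,100],[-3,0,0,0,0,0,100],[-3,0,0,0,0,0,100],[-3,0,0,0,0,0,100],[-3,0,0,0,0,0,100],[-3,0,0,0,0,0,100]]'
python3 -m handwheel '[[-3,0,0,0,0,0,100],[-3,0,0,0,0,0,100],[-3,0,0,0,0,0,100],[-3,0,0,0,0,0,100],[-3,0,0,0,0,0,100],[-3,0,0,0,0,0,100],[-3,0,0,0,0,0,100],[-3,0,0,0,0,0,100],[-3,0,0,0,0,0,100],[0,0,0,0,0,0,100]]'
python3 - <<'E'
from meas import *
rep()
c=cam('side');S=shk(cloud(c));X,Y,Z=S[...,0],S[...,1],S[...,2]
k=(c['range_z']>0)&(Z>50)&(Z<80)&(abs(Y)<60)&(X>-110)&(X<60)&(c['img'].min(2)>120)
for x in range(-100,50,10):
    m=k&(X>=x)&(X<x+10)
    if m.sum()>3: print(x,np.percentile(Z[m],80).round(1),m.sum(),end='; ')
E
```

```text
clock: 26.6
position: [507.2, 14.2, 40.0]
eef_rot: [-0.0, -0.021, 1.0, 0.0]
ft_force: [-0.7, -0.5, 0.4]
grip_width: 1.002
grasp_force: 0.3
clock: 27.85
position: [534.4, 15.4, 40.1]
eef_rot: [0.0, -0.021, 1.0, 0.0]
ft_force: [-0.3, 0.5, 1.5]
grip_width: 1.0
grasp_force: 0.0
t 27.85 sh [-93.6   2.3  40.1] x [-1.     0.    -0.001] y [0. 1. 0.] z [ 0.001  0.    -1.   ] F [-0.3  0.5  1.5] g 1.0 0.0 q [ 0.06  0.89 -0.29  1.96  0.66  0.38  0.87]
-80 72.1 39; -70 69.8 66; -60 69.2 94; -50 66.5 101; -40 66.3 82; -30 63.9 97; -20 63.3 79; -10 61.1 100; 0 60.8 16;
```

The plate is tilted gently (about 0.14 rad), with its front already in the nest as expected. I continue.

```bash
python3 -m handwheel '[[-3,0,0,0,0,0,100],[-3,0,0,0,0,0,100],[-3,0,0,0,0,0,100],[-3,0,0,0,0,0,100],[-3,0,0,0,0,0,100],[-3,0,0,0,0,0,100],[-3,0,0,0,0,0,100],[-3,0,0,0,0,0,100],[-3,0,0,0,0,0,100],[-3,0,0,0,0,0,100]]'
python3 -m handwheel '[[-2,0,0,0,0,0,100],[-2,0,0,0,0,0,100],[-1,0,0,0,0,0,100],[0,0,0,0,0,0,100]]'
cat >> meas.py <<'E'
def prof():
    cs=[cam('side') for _ in range(3)];c=cs[0];c['range_z']=np.median([k['range_z'] for k in cs],0)
    S=shk(cloud(c));X,Y,Z=S[...,0],S[...,1],S[...,2]
    k=(c['range_z']>0)&(Z>50)&(Z<85)&(abs(Y)<60)&(X>-110)&(X<60)&(c['img'].min(2)>120)
    for x in range(-100,60,8):
        m=k&(X>=x)&(X<x+8)
        if m.sum()>3: print(x,np.percentile(Z[m],80).round(1),m.sum(),end='; ')
    return c,S
E
python3 - <<'E'
from meas import *
rep();prof()
E
```

```text
clock: 29.15
position: [564.1, 16.7, 40.0]
eef_rot: [-0.0, -0.021, 1.0, 0.0]
ft_force: [-0.4, 0.2, 0.4]
grip_width: 1.003
grasp_force: 0.2
clock: 29.65
position: [569.1, 16.9, 40.1]
eef_rot: [0.0, -0.021, 1.0, 0.0]
ft_force: [-0.5, 0.4, -0.2]
grip_width: 1.002
grasp_force: 0.0
t 29.65 sh [-58.8   2.4  40.1] x [-1.  0. -0.] y [0. 1. 0.] z [ 0.  0. -1.] F [-0.5  0.4 -0.2] g 1.0 0.0 q [ 0.09  0.92 -0.34  1.86  0.63  0.47  0.92]
-52 75.6 15; -44 67.1 36; -36 65.7 37; -28 65.5 65; -20 64.6 60; -12 63.9 83; -4 63.6 56; 4 62.2 76; 20 60.7 50; 28 60.0 32;
```

```bash
python3 -m handwheel '[[-1,0,0,0,0,0,100],[-1,0,0,0,0,0,100],[-1,0,0,0,0,0,100],[-1,0,0,0,0,0,100],[-0.5,0,0,0,0,0,100],[0,0,0,0,0,0,100],[0,0,0,0,0,0,100]]'
python3 - <<'E'
from meas import *
rep();prof()
E
```

```text
clock: 30.68
position: [573.6, 17.1, 40.1]
eef_rot: [0.0, -0.021, 1.0, 0.0]
ft_force: [-0.1, 0.5, -0.2]
grip_width: 1.0
grasp_force: 0.0
t 30.675 sh [-54.4   2.3  40.1] x [-1.  0. -0.] y [0. 1. 0.] z [ 0.  0. -1.] F [-0.1  0.5 -0.2] g 1.0 0.0 q [ 0.09  0.92 -0.35  1.84  0.62  0.48  0.92]
-44 69.7 30; -36 60.0 39; -28 60.2 57; -20 60.3 54; -12 59.6 79; -4 60.4 58; 4 59.7 55; 12 59.6 39; 20 59.5 16; 28 59.5 70;
```

The plate's top is flat at z ≈ 60 across its depth, so it has dropped into the nest. I retreat, rise, and turn back for the handle.

```bash
python3 -m handwheel '[[5,0,0,0,0,0,100],[12,0,0,0,0,0,100],[15,0,0,0,0,0,100],[10,0,-30,0,0,0,100],[0,0,-45,0,0,0,60],[0,0,-45,0,0,0,35],[0,0,-45,0,0,0,35],[0,0,-45,0,0,0,35]]'
python3 -m handwheel '[[0,0,0,0,0,10,35],[0,0,0,0,0,10,35],[0,0,0,0,0,10,35],[0,0,0,0,0,10,35],[0,0,0,0,0,10,35],[0,0,0,0,0,10,35],[0,0,0,0,0,10,35],[0,0,0,0,0,10,35],[0,0,0,0,0,10,35],[0,0,0,0,0,0,35]]'
python3 - <<'E'
from meas import *
rep()
cs=[cam('wrist') for _ in range(3)];c=cs[0];c['range_z']=np.median([k['range_z'] for k in cs],0)
S=shk(cloud(c));X,Y,Z=S[...,0],S[...,1],S[...,2]
k=(c['range_z']>0)&(abs(Z-60)<9)&(abs(X)<41)&(abs(Y)<60)
for x in range(-44,40,8): 
    a=[k&(X>=x)&(X<x+8)&(abs(Y-y)<15) for y in(-45,-15,15,45)];print(x,[np.percentile(Z[m],80).round(1) if m.sum()>5 else None for m in a])
h=(c['range_z']>0)&(Z>180)&(Z<200)&(abs(Y)<50)&(X>40)&(X<90);print('handle',h.sum(),np.median(S[h],0) if h.any() else '')
E
```

```text
clock: 31.82
position: [530.2, 14.9, 251.3]
eef_rot: [-0.0, -0.022, 1.0, -0.0]
ft_force: [0.6, -0.4, -0.1]
grip_width: 0.35
grasp_force: 0.0
clock: 33.08
position: [530.5, 15.2, 249.9]
eef_rot: [-0.0, 0.691, 0.723, -0.001]
ft_force: [1.0, 0.6, 0.7]
grip_width: 0.347
grasp_force: 0.0
t 33.075 sh [-97.5   2.3 249.9] x [-0.002  1.    -0.001] y [ 1.     0.002 -0.001] z [-0.001 -0.001 -1.   ] F [1.  0.6 0.7] g 0.35 0.0 q [-0.05  0.54 -0.1   1.83  0.08  0.78 -0.15]
-44 [np.float64(62.0), np.float64(62.0), np.float64(62.0), np.float64(62.1)]
-36 [np.float64(62.0), np.float64(62.1), np.float64(62.0), np.float64(62.0)]
-28 [np.float64(62.0), np.float64(62.0), np.float64(62.0), np.float64(61.9)]
-20 [np.float64(62.1), np.float64(62.1), np.float64(62.1), np.float64(62.0)]
-12 [np.float64(61.9), np.float64(61.9), np.float64(61.9), np.float64(62.0)]
-4 [np.float64(62.1), np.float64(62.0), np.float64(62.0), np.float64(62.0)]
4 [np.float64(61.8), np.float64(61.7), np.float64(62.0), np.float64(62.0)]
12 [np.float64(62.2), np.float64(62.1), np.float64(61.9), np.float64(62.1)]
20 [np.float64(62.0), np.float64(62.3), np.float64(62.1), np.float64(62.1)]
28 [np.float64(61.9), np.float64(61.8), np.float64(62.0), np.float64(61.9)]
36 [np.float64(62.2), np.float64(62.4), np.float64(62.2), np.float64(62.0)]
handle 2078 [ 59.63375628   8.20269358 192.0027717 ]
```

The plate is perfectly flat across the nest. Over to the handle, then down and grip.

```bash
python3 -m handwheel '[[4,25,0,0,0,0,35],[0,30,0,0,0,0,35],[0,30,0,0,0,0,35],[0,30,0,0,0,0,35],[0,25,0,0,0,0,35],[0,20.5,0,0,0,0,35],[0,0,0,0,0,0,35],[0,0,0,0,0,0,35]]'
python3 -c "
from h import *
rep()"
```

```text
clock: 34.22
position: [690.7, 26.0, 249.7]
eef_rot: [-0.001, 0.692, 0.722, -0.0]
ft_force: [0.3, -0.1, 0.0]
grip_width: 0.352
grasp_force: 0.0
t 34.225 sh [ 63.1   6.2 249.7] x [-0.001  1.     0.   ] y [ 1.     0.001 -0.001] z [-0.001  0.    -1.   ] F [ 0.3 -0.1  0. ] g 0.35 0.0 q [-0.06  0.77 -0.09  1.32  0.07  1.06 -0.12]
```

```bash
python3 -m handwheel '[[0,0.5,20,0,0,0,35],[0,0,20,0,0,0,35],[0,0,20,0,0,0,35],[0,0,10,0,0,0,35],[0,0,0,0,0,0,0],[0,0,0,0,0,0,0],[0,0,0,0,0,0,0],[0,0,0,0,0,0,0],[0,0,0,0,0,0,0]]'
python3 -c "
from h import *
rep()
a=np.linspace(1.613,.413,19);x=-140*np.cos(a);z=140*np.sin(a)
for dx,dz in zip(np.diff(x),np.diff(z)):print('[0,%.1f,%.1f,0,0,0,0]'%(dx,-dz),end=',')"
```

```text
clock: 35.35
position: [691.6, 26.1, 180.3]
eef_rot: [-0.0, 0.692, 0.722, -0.0]
ft_force: [-3.6, -0.0, -0.2]
grip_width: 0.086
grasp_force: 59.0
t 35.35 sh [ 64.    6.3 180.3] x [ 0.  1. -0.] y [ 1.    -0.    -0.001] z [-0.001 -0.    -1.   ] F [-3.6 -0.  -0.2] g 0.09 59.0 q [-0.06  0.84 -0.09  1.39  0.08  0.92 -0.13]
[0,-9.3,-0.1,0,0,0,0],[0,-9.3,0.5,0,0,0,0],[0,-9.3,1.2,0,0,0,0],[0,-9.2,1.8,0,0,0,0],[0,-9.0,2.4,0,0,0,0],[0,-8.8,3.0,0,0,0,0],[0,-8.6,3.6,0,0,0,0],[0,-8.4,4.1,0,0,0,0],[0,-8.1,4.7,0,0,0,0],[0,-7.7,5.2,0,0,0,0],[0,-7.4,5.7,0,0,0,0],[0,-7.0,6.2,0,0,0,0],[0,-6.6,6.6,0,0,0,0],[0,-6.1,7.1,0,0,0,0],[0,-5.6,7.4,0,0,0,0],[0,-5.1,7.8,0,0,0,0],[0,-4.6,8.1,0,0,0,0],[0,-4.0,8.4,0,0,0,0],
```

```bash
python3 -m handwheel '[[0,-9.3,-0.1,0,0,0,0],[0,-9.3,0.5,0,0,0,0],[0,-9.3,1.2,0,0,0,0],[0,-9.2,1.8,0,0,0,0],[0,-9,2.4,0,0,0,0],[0,-8.8,3,0,0,0,0],[0,-8.6,3.6,0,0,0,0],[0,-8.4,4.1,0,0,0,0],[0,-8.1,4.7,0,0,0,0]]'
python3 -m handwheel '[[0,-7.7,5.2,0,0,0,0],[0,-7.4,5.7,0,0,0,0],[0,-7,6.2,0,0,0,0],[0,-6.6,6.6,0,0,0,0],[0,-6.1,7.1,0,0,0,0],[0,-5.6,7.4,0,0,0,0],[0,-5.1,7.8,0,0,0,0]]'
python3 -c "
from h import *
rep()"
```

```text
clock: 36.48
position: [611.6, 22.7, 159.2]
eef_rot: [0.0, 0.692, 0.722, 0.0]
ft_force: [2.4, -0.2, 3.2]
grip_width: 0.085
grasp_force: 60.8
clock: 37.35
position: [566.6, 20.7, 112.4]
eef_rot: [0.0, 0.692, 0.722, 0.0]
ft_force: [2.5, -0.3, 3.9]
grip_width: 0.086
grasp_force: 62.3
t 37.35 sh [-61.1   6.3 112.4] x [0. 1. 0.] y [ 1. -0.  0.] z [ 0.  0. -1.] F [ 2.5 -0.3  3.9] g 0.09 62.3 q [-0.07  0.78 -0.08  1.85  0.11  0.52 -0.18]
```

```bash
python3 -m handwheel '[[0,-4.6,8.1,0,0,0,0],[0,-3.6,7,0,0,0,0],[0,-1,2.5,0,0,0,0],[0,0,1.5,0,0,0,0],[0,0,1,0,0,0,0],[0,0,0,0,0,0,0]]'
python3 -c "
from h import *
rep()"
```

```text
clock: 38.1
position: [557.9, 20.3, 95.4]
eef_rot: [0.001, 0.692, 0.722, 0.0]
ft_force: [-2.5, -1.7, 25.9]
grip_width: 0.084
grasp_force: 64.7
t 38.1 sh [-69.9   6.2  95.4] x [ 0.  1. -0.] y [ 1.    -0.     0.001] z [ 0.001 -0.    -1.   ] F [-2.5 -1.7 25.9] g 0.08 64.7 q [-0.08  0.8  -0.07  1.88  0.11  0.46 -0.19]
```

It is closed against the stop (26 N, handle at x = −69.9). I release, rise and check.

```bash
python3 -m handwheel '[[0,0,0,0,0,0,50],[0,0,0,0,0,0,50],[0,0,0,0,0,0,50],[0,0,-10,0,0,0,50],[0,0,-30,0,0,0,50],[0,0,-40,0,0,0,50],[0,0,-40,0,0,0,50],[0,-20,-40,0,0,0,50],[0,-30,0,0,0,0,50],[0,0,0,0,0,0,50]]'
python3 - <<'E'
from meas import *
rep()
cs=[cam('wrist') for _ in range(3)];c=cs[0];c['range_z']=np.median([k['range_z'] for k in cs],0)
S=shk(cloud(c));X,Y,Z=S[...,0],S[...,1],S[...,2]
k=(c['range_z']>0)&(Z>68)&(Z<90)&(X>-45)&(X<60)&(abs(Y)<60);q=S[k]
print('lid plane',np.linalg.lstsq(np.c_[q[:,:2],np.ones(len(q))],q[:,2],rcond=None)[0],np.median(q[:,2]))
h=(c['range_z']>0)&(Z>95)&(Z<125)&(abs(Y)<35)&(X>-90)&(X<-50);print('handle',np.percentile(Z[h],90),np.median(X[h]))
cv2.imwrite('pics/f.png',np.vstack([cv2.resize(cam('side')['img'],(480,300)),cv2.resize(c['img'],(480,300))]))
E
```

```text
clock: 39.35
position: [505.4, 17.9, 253.7]
eef_rot: [-0.0, 0.692, 0.722, -0.001]
ft_force: [0.6, -0.6, -0.3]
grip_width: 0.5
grasp_force: 0.0
t 39.35 sh [-122.5    6.1  253.7] x [-0.  1. -0.] y [ 1.     0.    -0.001] z [-0.001 -0.    -1.   ] F [ 0.6 -0.6 -0.3] g 0.5 0.0 q [-0.06  0.5  -0.11  1.89  0.07  0.75 -0.16]
lid plane [ 5.36178382e-03 -1.44063715e-03  7.67884974e+01] 76.7730650036022
handle 110.41644997996814 -73.11637706857408
```

View pics/f.png

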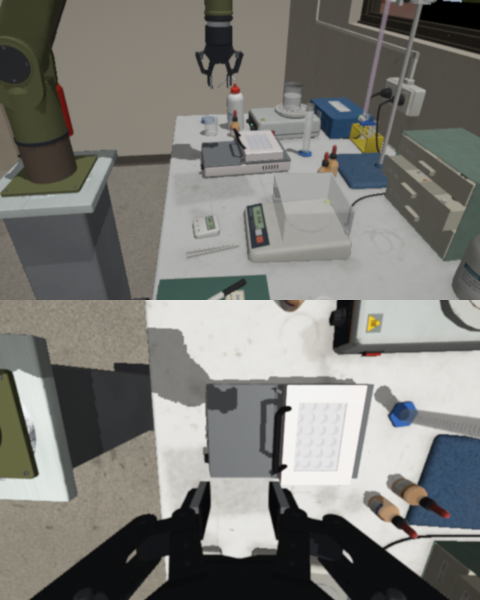

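The lid lies flat (slope 0.005, top at 76.8 mm). The plate shows through the lid window at (320,435), the ledge is empty, and the other objects are where they were. Handing in.

```bash
python3 -c "
from workcell import manip
print(manip.close_job())"
```

```text
the job is handed in; nothing more can be done
None
```

The well plate lies flat in the shaker's nest with the lid fully closed, the other bench items were not touched, and I handed the job in at about 39 s of the 72 s allowed.

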